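Reload the line rack with cooker handles

TASK

Move the row of four carry handles from the grey store rack to the white line rack, one at a time in the order the line uses them: cream first, then red, then blue, then black. Stand each handle upright and fully down inside the seat of its own colour and let go of it before taking the next; set them down rather than dropping them, knock none over, and leave the spring tray and the screwdriver where they are.

Things in the scene. Friction and masses are not known exactly. Their poses are not given: they have to be found in the camera images.
- cream_handle: Loose cream (light beige) carry handle, 60-130 g, upright on the grey store rack (top 12 mm over the bench, 6 mm ribs between handles), one of a row 74 mm apart in any order. Grip bar along its x: 100 mm long, 18 wide, 18 thick, axis 52 and top 61 mm above the underside; two legs at x = +-43, feet 6 mm thick; footprint 112 (x) x 34 (y). Origin: centre of underside, z up. Both ends alike.
- red_handle: Loose red carry handle, 60-130 g, upright on the grey store rack (top 12 mm over the bench, 6 mm ribs between handles), one of a row 74 mm apart in any order. Grip bar along its x: 100 mm long, 18 wide, 18 thick, axis 52 and top 61 mm above the underside; two legs at x = +-43, feet 6 mm thick; footprint 112 (x) x 34 (y). Origin: centre of underside, z up. Both ends alike.
- blue_handle: Loose blue carry handle, 60-130 g, upright on the grey store rack (top 12 mm over the bench, 6 mm ribs between handles), one of a row 74 mm apart in any order. Grip bar along its x: 100 mm long, 18 wide, 18 thick, axis 52 and top 61 mm above the underside; two legs at x = +-43, feet 6 mm thick; footprint 112 (x) x 34 (y). Origin: centre of underside, z up. Both ends alike.
- black_handle: Loose black carry handle, 60-130 g, upright on the grey store rack (top 12 mm over the bench, 6 mm ribs between handles), one of a row 74 mm apart in any order. Grip bar along its x: 100 mm long, 18 wide, 18 thick, axis 52 and top 61 mm above the underside; two legs at x = +-43, feet 6 mm thick; footprint 112 (x) x 34 (y). Origin: centre of underside, z up. Both ends alike.
- cream_seat: Fixed cream (light beige) seat on the white line rack: shallow open tray, outside 140 (x) x 62 (y) mm, inside 130 x 52, floor 4 and rim 12 mm above its underside. Origin: centre of underside, 12 mm over the bench; z up. A handle stands in it along the seat's x, either end first, its origin then 4 mm above the seat's. Four seats in a row along y, 74 mm apart in any order.
- red_seat: Fixed red seat on the white line rack: shallow open tray, outside 140 (x) x 62 (y) mm, inside 130 x 52, floor 4 and rim 12 mm above its underside. Origin: centre of underside, 12 mm over the bench; z up. A handle stands in it along the seat's x, either end first, its origin then 4 mm above the seat's. Four seats in a row along y, 74 mm apart in any order.
- blue_seat: Fixed blue seat on the white line rack: shallow open tray, outside 140 (x) x 62 (y) mm, inside 130 x 52, floor 4 and rim 12 mm above its underside. Origin: centre of underside, 12 mm over the bench; z up. A handle stands in it along the seat's x, either end first, its origin then 4 mm above the seat's. Four seats in a row along y, 74 mm apart in any order.
- black_seat: Fixed black seat on the white line rack: shallow open tray, outside 140 (x) x 62 (y) mm, inside 130 x 52, floor 4 and rim 12 mm above its underside. Origin: centre of underside, 12 mm over the bench; z up. A handle stands in it along the seat's x, either end first, its origin then 4 mm above the seat's. Four seats in a row along y, 74 mm apart in any order.
- spring_tray: Bystander, loose, 500 g: white open parts tray with steel springs, 84 (x) x 130 (y) x 45 mm high, on the bench beyond the racks. Origin at the centre of its underside.
- screwdriver: Bystander, loose, 80 g: screwdriver with a dark teal handle and steel blade, 200 mm long along its x (blade to +x), 26 mm thick, lying on the bench beyond the racks. Origin on its underside at mid-length.

How it is judged:
By the outcome, as a careful person would: the job done as asked, in the order asked, and still so for the second after the job is handed in, with the robot touching nothing.
It also fails if it takes over 109 s, if anything falls off the work surface, if the arm or the gripper's body presses on something with over 40 N, if the wrist force passes 120 N, or if a joint passes its speed limit or range.

ROBOT

A 6-joint arm with a two-finger parallel gripper is mounted at the origin on the work surface. World frame = base frame: x ahead of the robot, y to its left, z up, the work surface at z = 0. Lengths are in m, angles in degrees, forces in N, time in s.
With the tool pointing down it reaches from about 0.325 to 0.9 m from the base axis. Payload 6.1 kg.
Tool frame: the origin (TCP) lies midway between the tips of the shut fingers; the grasp point (between the pads) lies 19 mm behind it (env.grasp_offset is the distance from the TCP to the grasp point, in m); z points along the fingers, y is the line along which they close (so a half turn about z gives the same grasp; the last joint's range is limited). The gripper opens to 87 mm and grips with 3 to 60 N. Pads are 19 mm wide; open, the fingers measure 117 mm over their backs; the gripper's body (75 mm by 190 mm) begins 51 mm behind the grasp point.
Start: joints at [56.946, 12.628, 87.462, -0, 79.91, -7.225], TCP at [0.272, 0.563, 0.223] pointing down, gripper open.
Joint ranges: [-170.65, 170.65], [-52.31, 119.04], [5.05, 147.46], [-71.25, 251.25], [11.57, 151.72], [-153.62, 153.62]. Speed limits (degrees/s): [147.25, 147.25, 172.46, 180, 180, 180].

INTERFACE

Orientations are given as [roll, pitch, yaw] about the fixed x, y, z axes, in that order (R = Rz(yaw) Ry(pitch) Rx(roll)).
In Python, from station import env gives the robot as it stands.
- The arm moves only by the tool hand_motion, called in YAML: its name, and indented under it one key for each argument. Schema: {"type":"object","properties":{"motion":{"type":"object","properties":{"dx":{"type":"array","items":{"type":"number"},"minItems":1,"maxItems":12},"dy":{"type":"array","items":{"type":"number"},"minItems":1,"maxItems":12},"dz":{"type":"array","items":{"type":"number"},"minItems":1,"maxItems":12},"yaw":{"type":"array","items":{"type":"number"},"minItems":1,"maxItems":12}},"additionalProperties":false,"required":["dx","dy","dz","yaw"]},"aperture":{"type":"number"},"squeeze":{"type":"number"},"only":{"type":"string"},"quiet":{"type":"boolean"},"lines":{"type":"string"}},"required":["motion"],"additionalProperties":false}. motion is an object with one list for each field, all of the same length, 1 to 12, a row being the entries at one place: dx, dy, dz (the shift in shares of the most that a row can go, 1 being 62.5 mm), yaw (a turn about the tool's z in fractions of the full range, 1 being 45 degrees); each row shifts and turns the commanded pose from where the row before left it, along the tool's axes as they then stand; what a row does not reach is not made up. A row lasts 1/8 s, in which the tool goes at most 0.0625 m and 10.7 degrees, less where a joint would pass 70% of its speed; a pose out of reach is approached as far as the arm can. aperture is the finger opening in m, set as the call begins (left out keeps the last). The fingers move at their own pace and stop on an object; squeeze is the grip in N (left out, the last holds). Time passes only in rows, so rows that do not move let the fingers close. The tool returns the time, the measured TCP pose, the force, the opening and the grip force at its end. only (a regular expression) keeps the lines of the reply that match it, lines (a string "A,B") keeps lines A to B, and quiet returns only ok. A shift or turn number past 1, either way, is cut back to 1. Input that does not fit is refused with a message, and nothing moves.
- env.get_state(): the state, without advancing time (a new reading comes with each control period).
- env.get_image(name): name is "side" or "top" or "wrist"; returns (picture, depth): 384x512x3 uint8, red, green, blue; 384x512 float32, m along the optical axis (not along the pixel's ray), 0 where there is no reading.
- env.camera_params(name): a dict with "fx", "fy", "cx", "cy" (pixels), "eye" and "orientation" of the camera in the world. Camera axes: x right, y down, z forward; pixel columns grow to the right and rows downward; lengths in m; the calibration is good to about 2 mm. A picture is of the moment at which its call begins: read the wrist's pose just before it. camera_params takes no time and is no camera call; for the wrist camera it gives the pose at the moment of the call.
- env.hand_in(): hands the job in; it is judged then, once.
The state is a dict: "time": time; "qpos": joint angles; "qvel": joint speeds; "joint_efforts": joint torques, N m; "tcp_pos": TCP position; "tool_rot": TCP orientation; "contact_force": force on the tool from outside, world axes, zero at the start; "wrist_torque": the same for the moment, N m; "gripper_width": finger opening in m; "gripper_force": force on a finger pad.
Only numpy, scipy, OpenCV 4.12 (cv2) and the standard library are available. Lean on these libraries where they do the work, as an engineer would, in place of code of your own. Each camera call takes 0.05 s, during which the arm holds its last target. There are 200 camera calls.

## Working session

There is one attempt and no reset: what is moved stays moved. The work goes in short steps, Python scripts to look and compute and a tool call to move; the robot and the scene stay as the last step left them, time stands still between calls to the robot, and variables do not carry over. Pictures are saved under pics/ and viewed, at most 14 in all, crops included, and the job is handed in when it is done.

```bash
ls; mkdir -p pics
```

Run:
```python
from station import env
import cv2
for n in("top","side"):
    p,d=env.get_image(n); cv2.imwrite(f"pics/{n}0.png",p[:,:,::-1]); 
    import numpy as np; np.savez(f"{n}0.npz",p=p,d=d); print(n,env.camera_params(n))
print(env.get_state())
```

```text
pics
station.py
top {'fx': 493.8945918191254, 'fy': 493.8945918191254, 'cx': 257.02614387545236, 'cy': 186.3430740010622, 'eye': array([ 0.45711693, -0.0051427 ,  1.09573066]), 'orientation': array([-171.54984456,    1.24977373,  -91.50321772])}
side {'fx': 425.62740208694106, 'fy': 425.62740208694106, 'cx': 254.7948051910894, 'cy': 188.42978284231665, 'eye': array([ 0.53497298, -0.59699246,  0.74297708]), 'orientation': array([-138.80187689,   -0.61912549,   -5.55459586])}
{'time': 0.1, 'qpos': array([ 5.69462799e+01,  1.26697679e+01,  8.75188719e+01,  1.81067285e-03,
        7.99100557e+01, -7.22711041e+00]), 'qvel': array([ 0.05837044, -0.17058131, -0.17796701, -0.06868329,  0.12609845,
       -0.0200346 ]), 'joint_efforts': array([ 4.22687617e-04, -4.95945024e+01, -3.88517725e+01,  7.01386412e-02,
        5.15257730e-02, -5.85670682e-05]), 'tcp_pos': array([0.27199206, 0.5620999 , 0.2215601 ]), 'tool_rot': array([-1.79902313e+02, -1.41841091e-02,  1.54173059e+02]), 'contact_force': array([ 0.55748743, -0.43215659, -0.26917946]), 'wrist_torque': array([ 0.03184502,  0.03000251, -0.00169824]), 'gripper_force': 0.0, 'gripper_width': 0.08676746790208789}
```

View pics/top0.png

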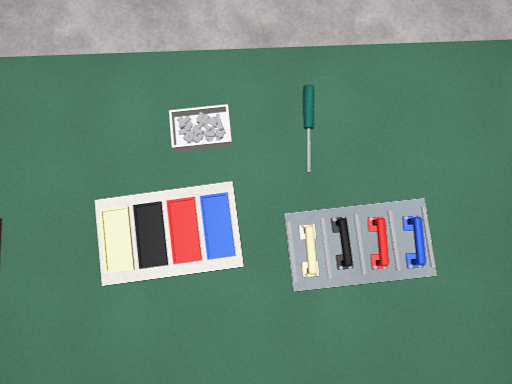

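View pics/side0.png

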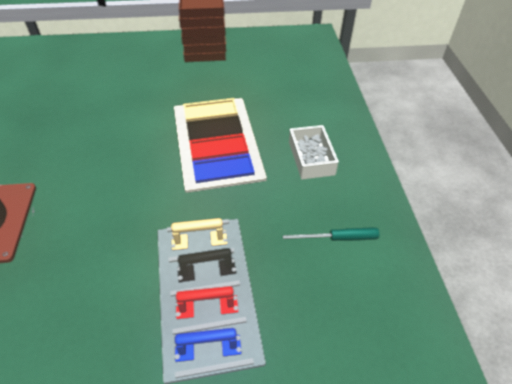

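The top picture shows the seats at about (118,240) cream, (150,235) black, (184,230) red and (218,226) blue. The handles are at about (310,250) cream, (345,243) black, (381,243) red and (417,242) blue. Next I measure them.

Create m.py:
```python
from station import env
import numpy as np, cv2, sys
from scipy.spatial.transform import Rotation as R
def cloud(n,p=None,d=None):
    if p is None: p,d=env.get_image(n)
    c=env.camera_params(n); v,u=np.mgrid[:384,:512]
    P=np.stack([(u-c['cx'])/c['fx']*d,(v-c['cy'])/c['fy']*d,d],-1)
    W=P@R.from_euler('xyz',c['orientation'],degrees=True).as_matrix().T+c['eye']
    return p,d,W
def rect(W,m):
    q=W[m]; (c,s,a)=cv2.minAreaRect(q[:,:2].astype(np.float32)*1000)
    if s[0]<s[1]: s=s[::-1]; a+=90
    a=(a+90)%180-90
    return np.round([c[0],c[1],np.median(q[:,2])*1000,s[0],s[1],a,len(q)],1)
def mask(p,col):
    h,s,v=cv2.split(cv2.cvtColor(p,cv2.COLOR_RGB2HSV))
    return {'red':((h<8)|(h>172))&(s>150)&(v>80),'blue':(h>105)&(h<130)&(s>150),
     'cream':(h>15)&(h<35)&(s>35)&(v>150),'black':(v<60)}[col]
```

Run:
```python
from m import *
for n in("top","side"):
    z=np.load(n+"0.npz"); p,d,W=cloud(n,z['p'],z['d'])
    X,Y,Z=W[...,0],W[...,1],W[...,2]; ok=d>0
    print(n,"bench z",np.median(Z[200:210,260:270]))
    for c in('cream','red','blue','black'):
        m=mask(p,c)&ok&(X>.2)&(X<.75)
        hb=m&(Z>.055)&(Z<.09)&(Y<0.0)
        st=m&(Z<.04)&(Z>.008)&(Y>0.0)
        for k,mm in(('handle',hb),('seat',st)):
            mm=cv2.morphologyEx(mm.astype(np.uint8),cv2.MORPH_OPEN,np.ones((3,3)))>0
            if mm.sum()>20: print(c,k,rect(W,mm), W[mm].mean(0).round(4))
```

```text
top bench z -0.0005832390451964153
cream handle [474.4 -94.1  70.7  97.4  17.6   2.1 169. ] [ 0.4796 -0.0922  0.0703]
cream seat [509.2 350.7  22.1 131.1   7.5   5.  168. ] [0.5094 0.3499 0.0211]
red handle [ 488.4 -241.6   72.    96.5   16.2    0.8  401. ] [ 0.4876 -0.2407  0.0714]
red seat [ 526.8  176.6   16.5  138.1   61.1    6.2 1755. ] [0.5264 0.1773 0.0175]
blue handle [ 488.4 -317.    71.7   96.4   16.3    1.2  417. ] [ 0.4881 -0.3155  0.0709]
blue seat [ 534.8  103.    16.5  138.5   59.7    6.2 1721. ] [0.5345 0.1036 0.0174]
black handle [ 490.8 -164.6   71.4   96.5   15.2    5.   246. ] [ 0.4972 -0.1628  0.0706]
black seat [519.3 270.7  18.6 140.4  41.   -6.  408. ] [0.5278 0.2714 0.0195]
side bench z 0.0011380140898105684
cream handle [476.2 -95.   71.8  97.9  19.9   2.5 504. ] [ 0.4763 -0.0972  0.0703]
cream seat [511.6 324.   17.9 138.9  67.3   5.7 866. ] [0.5109 0.3259 0.0193]
red handle [ 489.8 -244.    72.7   94.7   15.7    0.8  552. ] [ 0.4891 -0.2455  0.0715]
red seat [ 526.7  184.    17.8  133.8   80.8    6.5 1043. ] [0.5267 0.182  0.019 ]
blue handle [ 489.9 -319.1   73.    94.9   15.9    1.2  635. ] [ 0.489  -0.3203  0.072 ]
blue seat [535.3 102.1  17.1 133.1  62.5   7.1 928. ] [0.5355 0.1034 0.0181]
```

Add to m.py:
```python
def delta(x,y,z,yaw):
    s=env.get_state(); T=R.from_euler('xyz',s['tool_rot'],degrees=True)
    d=T.inv().apply(np.array([x,y,z])-s['tcp_pos']); w=s['tool_rot'][2]
    t=-((yaw-w+180)%360-180)
    # turn happens along the way: also give the shift in the target-yaw tool axes
    T2=R.from_euler('xyz',[180,0,yaw],degrees=True); d2=T2.inv().apply(np.array([x,y,z])-s['tcp_pos'])
    print('delta tool',d.round(4),'turn',round(t,2),'in turned axes',d2.round(4),'q6',s['qpos'][5].round(1),'t',round(s['time'],2))
def bar(n,y0):
    p,d,W=cloud(n); m=(d>0)&(W[...,2]>.058)&(W[...,2]<.085)&(abs(W[...,1]-y0)<.03)&(abs(W[...,0]-.49)<.09)
    m=cv2.morphologyEx(m.astype(np.uint8),cv2.MORPH_OPEN,np.ones((3,3)))>0
    print(n,y0,rect(W,m)); return p
```

Run:
```python
from m import *
for n in("top","side"):
    z=np.load(n+"0.npz"); p,d,W=cloud(n,z['p'],z['d']); X,Y,Z=np.moveaxis(W,-1,0)
    m=(d>0)&(Z>.055)&(Z<.09)&(abs(Y+.165)<.03)&(abs(X-.49)<.09); print(rect(W,m))
delta(.475,-.0945,.2,182.2)
```

```text
[ 489.4 -166.5   71.5   99.6   18.6    5.1  440. ]
[ 490.2 -166.6   72.2   99.8   18.3    4.   596. ]
delta tool [-0.4688 -0.5025  0.0223] turn -28.03 in turned axes [-0.1777 -0.6639  0.0216] q6 -7.2 t 0.1
```

Careful with the scale: shifts go in shares of 62.5 mm and turns go in shares of 45 degrees. That gives: -9.35 degrees / 45 = -0.2078.

hand_motion:
  motion: {"dx":[0,0,0],"dy":[0,0,0],"dz":[0,0,0],"yaw":[-0.2076,-0.2076,-0.2078]}
  aperture: 0.045
  squeeze: 15

```text
time: 0.48
tcp_pos: [0.2721, 0.5622, 0.2219]
tool_rot: [-179.9, -0.0, -177.5]
contact_force: [-0.8, 0.9, 0.1]
gripper_width: 0.0648
gripper_force: 0.0
```

hand_motion:
  motion: {"dx":[-0.24,-0.24,-0.24,-0.24,-0.24,-0.24,-0.24,-0.24,-0.24,-0.24,-0.224,-0.224],"dy":[-0.896,-0.896,-0.896,-0.896,-0.896,-0.896,-0.896,-0.896,-0.896,-0.896,-0.832,-0.832],"dz":[0,0,0,0,0,0,0,0,0,0,0.176,0.176],"yaw":[0,0,0,0,0,0,0,0,0,0,0,0]}

```text
time: 1.98
tcp_pos: [0.4759, -0.096, 0.2002]
tool_rot: [180.0, 0.0, -177.8]
contact_force: [1.6, 0.5, 0.3]
gripper_width: 0.0448
gripper_force: 0.0
```

Run:
```python
from m import *
delta(.475,-.0945,.13,182.2)
p=bar("wrist",-.095); cv2.imwrite("pics/w1.png",p[:,:,::-1]); bar("top",-.095)
```

```text
delta tool [0.0008 0.0015 0.0702] turn -0.03 in turned axes [0.0008 0.0015 0.0702] q6 -112.9 t 1.98
wrist -0.095 [ 473.5  -99.    70.4   98.1   17.5    2.7 1441. ]
top -0.095 [431.9 -95.6  70.9  14.4  12.3 -89.9  40. ]
```

View pics/w1.png

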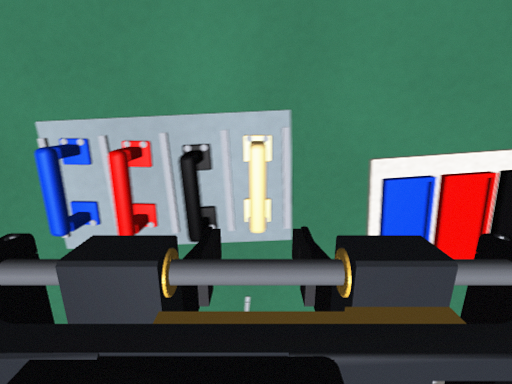

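The wrist picture shows the cream bar running from (258,145) to (258,230). It is roughly midway between the fingers (about 212 and 300). I'll go partway down and remeasure.

Converted, 0.03 m is 0.48, 0.01 m is 0.16.

hand_motion:
  motion: {"dx":[0.0128,0,0,0],"dy":[0.024,0,0,0],"dz":[0.48,0.48,0.16,0],"yaw":[0,0,0,0]}

```text
time: 2.58
tcp_pos: [0.4744, -0.0921, 0.1302]
tool_rot: [180.0, -0.1, -177.8]
contact_force: [0.3, -0.2, 0.5]
gripper_width: 0.045
gripper_force: 0.0
```

Run:
```python
from m import *
for y in(-.097,-.166,-.243,-.319): bar("wrist",y)
delta(.475,-.096,.045,182.4)
```

```text
wrist -0.097 [ 4.716e+02 -9.330e+01  7.310e+01  9.360e+01  1.770e+01  1.800e+00
  2.237e+03]
wrist -0.166 [ 479.5 -165.6   72.2   82.1   18.1    4.7 1816. ]
wrist -0.243 [ 4.741e+02 -2.412e+02  7.170e+01  7.440e+01  1.840e+01  7.000e-01
  2.178e+03]
wrist -0.319 [ 475.8 -309.5   64.6   63.7    6.2    1.4  703. ]
delta tool [ 0.0011 -0.003   0.087 ] turn -0.18 in turned axes [ 0.0009 -0.0031  0.087 ] q6 -112.6 t 2.77
```

Converted, 0.03 m is 0.48, -0.0013 m is -0.0208.

hand_motion:
  motion: {"dx":[0.016,0,0,0],"dy":[-0.0208,0,0,0],"dz":[0.48,0.48,0.432,0],"yaw":[0,0,0,0]}

```text
time: 3.28
tcp_pos: [0.4725, -0.0935, 0.0424]
tool_rot: [179.9, -0.2, -177.8]
contact_force: [1.0, -0.8, 0.0]
gripper_width: 0.0452
gripper_force: 0.0
```

hand_motion:
  motion: {"dx":[0,0,0,0],"dy":[0,0,0,0],"dz":[0,0,0,0],"yaw":[0,0,0,0]}
  aperture: 0
  squeeze: 20

```text
time: 3.78
tcp_pos: [0.4744, -0.0941, 0.0443]
tool_rot: [-180.0, 0.1, -177.8]
contact_force: [-0.6, 0.1, 3.3]
gripper_width: 0.0178
gripper_force: 19.9
```

hand_motion:
  motion: {"dx":[0,0,0,0],"dy":[0,0,0,0],"dz":[-0.32,-0.72,-0.8,0],"yaw":[0,0,0,0]}

```text
time: 4.28
tcp_pos: [0.477, -0.0951, 0.1633]
tool_rot: [-179.8, 0.5, -177.8]
contact_force: [-0.9, -0.3, -0.2]
gripper_width: 0.0181
gripper_force: 19.9
```

Run:
```python
from m import *
delta(.5108,.3238,.16,186.2)
```

```text
delta tool [-0.0499  0.4173  0.0022] turn -3.99 in turned axes [-0.0789  0.4128  0.0033] q6 -112.8 t 4.28
```

Converted, 0.055 m is 0.88, 0.05 m is 0.8, -4 degrees / 45 = -0.0889.

hand_motion:
  motion: {"dx":[0,-0.064,-0.16,-0.16,-0.16,-0.16,-0.16,-0.16,-0.144,-0.096,0,0],"dy":[0,0.368,0.8,0.88,0.88,0.88,0.88,0.8,0.72,0.4,0,0],"dz":[0,0,0,0,0,0,0,0,0,0,0,0],"yaw":[-0.0889,0,0,0,0,0,0,0,0,0,0,0]}

```text
time: 5.78
tcp_pos: [0.507, 0.3242, 0.1572]
tool_rot: [-179.9, -0.1, -173.8]
contact_force: [-0.3, -0.6, -1.0]
gripper_width: 0.0175
gripper_force: 19.9
```

Run:
```python
from m import *
delta(.5108,.3238,.049,186.2)
```

```text
delta tool [-0.0039 -0.0007  0.1082] turn 0.01 in turned axes [-0.0037 -0.0008  0.1082] q6 -71.1 t 5.78
```

Converted, 0.035 m is 0.56, 0.03 m is 0.48.

hand_motion:
  motion: {"dx":[-0.0624,0,0,0,0,0],"dy":[-0.0128,0,0,0,0,0],"dz":[0.48,0.56,0.4,0.128,0,0],"yaw":[0,0,0,0,0,0]}

```text
time: 6.52
tcp_pos: [0.5129, 0.3249, 0.0621]
tool_rot: [180.0, 0.1, -173.8]
contact_force: [-1.2, 0.3, -1.0]
gripper_width: 0.0177
gripper_force: 19.9
```

Run:
```python
from m import *
delta(.5108,.3238,.049,186.2)
p,d,W=cloud("side"); cv2.imwrite("pics/s1.png",cv2.resize(p[60:220,140:300,::-1],(640,640)[:2])[:600])
```

```text
delta tool [ 0.0022 -0.0009  0.0131] turn -0.02 in turned axes [ 0.0022 -0.0009  0.0131] q6 -71.3 t 6.53
```

View pics/s1.png

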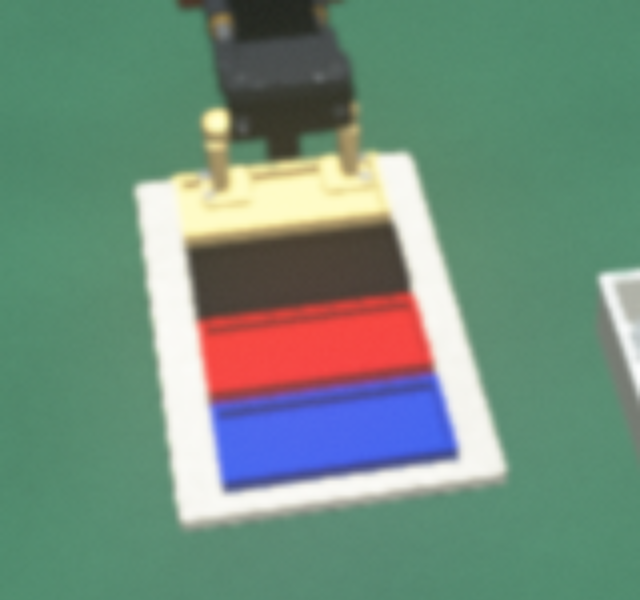

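The handle hangs over the cream seat, with its feet around crop pixels (228,195) and (347,180), inside the seat's outline. Lowering slowly.

Converted, 0.004 m is 0.064, 0.003 m is 0.048.

hand_motion:
  motion: {"dx":[0.016,0,0,0,0,0,0],"dy":[-0.0112,0,0,0,0,0,0],"dz":[0.064,0.048,0.032,0.016,0.016,0,0],"yaw":[0,0,0,0,0,0,0]}

```text
time: 7.45
tcp_pos: [0.5109, 0.324, 0.0496]
tool_rot: [180.0, 0.0, -173.8]
contact_force: [-0.4, 1.2, -2.2]
gripper_width: 0.0177
gripper_force: 19.9
```

Run:
```python
from m import *
delta(.5108,.3238,.049,186.2)
```

```text
delta tool [ 0.0001 -0.0002  0.0006] turn 0.0 in turned axes [ 0.0001 -0.0002  0.0006] q6 -71.3 t 7.45
```

hand_motion:
  motion: {"dx":[0,0,0,0],"dy":[0,0,0,0],"dz":[0.0128,0.0112,0,0],"yaw":[0,0,0,0]}

```text
time: 7.95
tcp_pos: [0.5109, 0.3241, 0.0483]
tool_rot: [180.0, 0.0, -173.8]
contact_force: [-1.7, -0.2, 3.2]
gripper_width: 0.0178
gripper_force: 19.9
```

hand_motion:
  motion: {"dx":[0,0,0],"dy":[0,0,0],"dz":[0,0,0],"yaw":[0,0,0]}
  aperture: 0.045

```text
time: 8.32
tcp_pos: [0.5109, 0.3239, 0.0479]
tool_rot: [-180.0, 0.0, -173.8]
contact_force: [-0.4, -0.2, 0.2]
gripper_width: 0.0396
gripper_force: 0.0
```

hand_motion:
  motion: {"dx":[0,0,0,0],"dy":[0,0,0,0],"dz":[-0.32,-0.64,-0.8,0],"yaw":[0,0,0,0]}

```text
time: 8.82
tcp_pos: [0.5145, 0.3257, 0.1655]
tool_rot: [179.8, 0.6, -173.8]
contact_force: [0.6, 0.5, -0.8]
gripper_width: 0.0444
gripper_force: 0.0
```

Run:
```python
from m import *
delta(.489,-.2425,.16,180.8)
p,d,W=cloud("side"); m=(W[...,2]>.066)&(W[...,2]<.085)&(abs(W[...,1]-.324)<.04)&(abs(W[...,0]-.51)<.08)&mask(p,'cream'); print(rect(W,m))
```

```text
delta tool [ 0.0868 -0.5621  0.0024] turn 5.41 in turned axes [ 0.0334 -0.5678  0.0055] q6 -71.3 t 8.82
[512.1 323.1  75.4  98.8  20.2   5.9 244. ]
```

Converted, -0.06 m is -0.96, -0.055 m is -0.88, 5.4 degrees / 45 = 0.12.

hand_motion:
  motion: {"dx":[0,0.032,0.048,0.056,0.056,0.056,0.056,0.056,0.056,0.056,0.048,0.024],"dy":[0,-0.56,-0.96,-0.96,-0.96,-0.96,-0.96,-0.96,-0.96,-0.88,-0.64,-0.288],"dz":[0,0,0,0,0,0,0,0,0,0,0,0],"yaw":[0.12,0,0,0,0,0,0,0,0,0,0,0]}

```text
time: 10.38
tcp_pos: [0.4837, -0.2461, 0.1572]
tool_rot: [179.9, -0.1, -179.3]
contact_force: [1.3, 0.5, -0.3]
gripper_width: 0.0452
gripper_force: 0.0
```

hand_motion:
  motion: {"dx":[0,0,0],"dy":[0,0,0],"dz":[0.32,0.16,0],"yaw":[0,0,0]}

```text
time: 10.75
tcp_pos: [0.4841, -0.243, 0.1268]
tool_rot: [179.9, -0.1, -179.1]
contact_force: [-0.5, 0.0, 0.8]
gripper_width: 0.0451
gripper_force: 0.0
```

Run:
```python
from m import *
p=bar("wrist",-.2425);bar("top",-.2425);bar("side",-.2425);cv2.imwrite("pics/w2.png",p[:,:,::-1])
delta(.489,-.2425,.045,180.8)
```

```text
wrist -0.2425 [ 4.817e+02 -2.424e+02  7.300e+01  8.910e+01  1.750e+01  1.400e+00
  2.177e+03]
top -0.2425 [ 0.  0. nan  0.  0.  0.  0.]
side -0.2425 [ 529.3 -242.    72.7   17.1   15.6   87.2  104. ]
delta tool [-0.0037  0.0016  0.0836] turn 0.05 in turned axes [-0.0038  0.0016  0.0836] q6 -125.9 t 10.9
  return _methods._mean(a, axis=axis, dtype=dtype,
  ret = ret.dtype.type(ret / rcount)
```

View pics/w2.png

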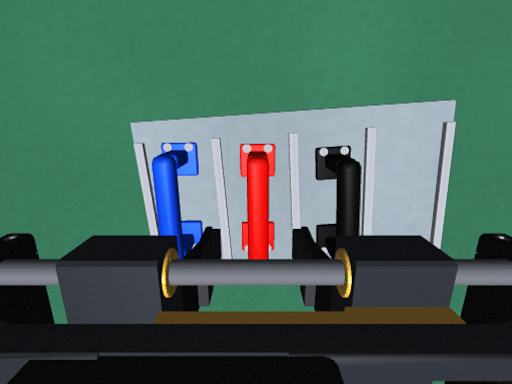

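The red bar sits at column 258, between the fingers at about 212 and 300. The fingers will pass clear of the black and blue bars.

Converted, 0.03 m is 0.48, 0.0225 m is 0.36.

hand_motion:
  motion: {"dx":[-0.0608,0,0,0,0],"dy":[0.0224,0,0,0,0],"dz":[0.48,0.48,0.36,0,0],"yaw":[0,0,0,0,0]}

```text
time: 11.52
tcp_pos: [0.4895, -0.2435, 0.0469]
tool_rot: [-179.9, 0.1, -179.2]
contact_force: [0.1, -0.4, -0.6]
gripper_width: 0.045
gripper_force: 0.0
```

hand_motion:
  motion: {"dx":[0,0,0,0],"dy":[0,0,0,0],"dz":[0,0,0,0],"yaw":[0,0,0,0]}
  aperture: 0
  squeeze: 20

```text
time: 12.02
tcp_pos: [0.4887, -0.243, 0.0458]
tool_rot: [-180.0, 0.0, -179.2]
contact_force: [-0.0, 0.9, 1.5]
gripper_width: 0.0176
gripper_force: 19.8
```

hand_motion:
  motion: {"dx":[0,0,0,0],"dy":[0,0,0,0],"dz":[-0.32,-0.72,-0.8,0],"yaw":[0,0,0,0]}

```text
time: 12.52
tcp_pos: [0.4913, -0.2449, 0.1656]
tool_rot: [-179.7, 0.4, -179.2]
contact_force: [-0.1, 0.3, -0.2]
gripper_width: 0.0177
gripper_force: 19.8
```

Run:
```python
from m import *
delta(.5268,.1766,.16,186.2)
```

```text
delta tool [-0.0414  0.421   0.0036] turn -5.39 in turned axes [-0.0808  0.4152  0.0056] q6 -125.5 t 12.53
```

Converted, 0.055 m is 0.88, 0.052 m is 0.832, -5.4 degrees / 45 = -0.12.

hand_motion:
  motion: {"dx":[0,-0.08,-0.16,-0.16,-0.16,-0.16,-0.16,-0.176,-0.144,-0.096,0,0],"dy":[0,0.368,0.8,0.88,0.88,0.88,0.88,0.832,0.72,0.4,0,0],"dz":[0,0,0,0,0,0,0,0,0,0,0,0],"yaw":[-0.12,0,0,0,0,0,0,0,0,0,0,0]}

```text
time: 14.02
tcp_pos: [0.5235, 0.1776, 0.1593]
tool_rot: [-180.0, -0.1, -173.8]
contact_force: [-0.1, 0.8, -0.7]
gripper_width: 0.0175
gripper_force: 19.8
```

Run:
```python
from m import *
delta(.5268,.1766,.0498,186.2)
```

```text
delta tool [-0.0034 -0.0013  0.1095] turn 0.01 in turned axes [-0.0032 -0.0013  0.1095] q6 -85.6 t 14.03
```

Converted, 0.035 m is 0.56, 0.03 m is 0.48.

hand_motion:
  motion: {"dx":[-0.04,0,0,0,0,0,0,0,0,0],"dy":[-0.0208,0,0,0,0,0,0,0,0,0],"dz":[0.48,0.56,0.4,0.136,0.048,0.032,0.016,0.016,0,0],"yaw":[0,0,0,0,0,0,0,0,0,0]}

```text
time: 15.28
tcp_pos: [0.5269, 0.1773, 0.0552]
tool_rot: [-180.0, 0.0, -173.8]
contact_force: [-0.1, -0.3, -1.1]
gripper_width: 0.0178
gripper_force: 19.8
```

Run:
```python
from m import *
delta(.5268,.1766,.0498,186.2)
p,d,W=cloud("side"); cv2.imwrite("pics/s2.png",cv2.resize(p[60:220,140:300,::-1],(600,600)))
```

```text
delta tool [ 0.0002 -0.0007  0.0054] turn 0.01 in turned axes [ 0.0002 -0.0007  0.0054] q6 -85.7 t 15.28
```

View pics/s2.png

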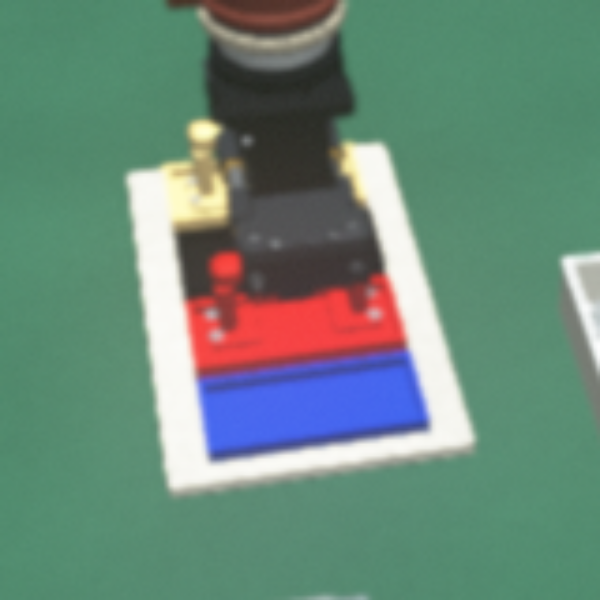

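The red handle is in its seat outline, with feet at crop pixels (225,325) and (365,310). Cream stands at (205,160). Last 5 mm down, then release.

Converted, 0.002 m is 0.032, 0.001 m is 0.016.

hand_motion:
  motion: {"dx":[0,0,0,0,0,0,0,0],"dy":[-0.008,0,0,0,0,0,0,0],"dz":[0.032,0.016,0.016,0.0128,0.0112,0.008,0,0],"yaw":[0,0,0,0,0,0,0,0]}

```text
time: 16.32
tcp_pos: [0.5269, 0.1769, 0.0497]
tool_rot: [180.0, -0.0, -173.8]
contact_force: [-3.4, 0.7, 4.9]
gripper_width: 0.0175
gripper_force: 19.8
```

hand_motion:
  motion: {"dx":[0,0,0],"dy":[0,0,0],"dz":[0,0,0],"yaw":[0,0,0]}
  aperture: 0.045

```text
time: 16.7
tcp_pos: [0.527, 0.1767, 0.0489]
tool_rot: [-180.0, 0.0, -173.8]
contact_force: [-0.1, -0.7, -1.3]
gripper_width: 0.0396
gripper_force: 0.0
```

hand_motion:
  motion: {"dx":[0,0,0,0],"dy":[0,0,0,0],"dz":[-0.32,-0.64,-0.8,0],"yaw":[0,0,0,0]}

```text
time: 17.2
tcp_pos: [0.5304, 0.1774, 0.1642]
tool_rot: [180.0, 0.5, -173.8]
contact_force: [0.4, 0.8, 0.4]
gripper_width: 0.0448
gripper_force: 0.0
```

Run:
```python
from m import *
delta(.489,-.318,.16,181.2)
p,d,W=cloud("side"); m=(W[...,2]>.066)&(W[...,2]<.085)&(abs(W[...,1]-.177)<.04)&(abs(W[...,0]-.52)<.08)&mask(p,'red'); print(rect(W,m))
```

```text
delta tool [ 0.0947 -0.488   0.003 ] turn 5.0 in turned axes [ 0.0518 -0.4944  0.0042] q6 -85.8 t 17.2
[526.9 175.8  75.7  98.6  20.2   6.7 303. ]
```

Converted, -0.06 m is -0.96, -0.055 m is -0.88, 5 degrees / 45 = 0.1111.

hand_motion:
  motion: {"dx":[0,0.064,0.096,0.096,0.096,0.096,0.096,0.096,0.08,0.048,0.024,0],"dy":[0,-0.56,-0.88,-0.96,-0.96,-0.96,-0.96,-0.96,-0.8,-0.56,-0.288,0],"dz":[0,0,0,0,0,0,0,0,0,0,0,0],"yaw":[0.1111,0,0,0,0,0,0,0,0,0,0,0]}

```text
time: 18.75
tcp_pos: [0.4872, -0.3172, 0.1578]
tool_rot: [179.9, -0.1, -178.9]
contact_force: [-0.3, 0.8, 0.4]
gripper_width: 0.0449
gripper_force: 0.0
```

hand_motion:
  motion: {"dx":[0,0,0],"dy":[0,0,0],"dz":[0.32,0.16,0],"yaw":[0,0,0]}

```text
time: 19.12
tcp_pos: [0.487, -0.3153, 0.127]
tool_rot: [179.9, -0.2, -178.7]
contact_force: [-0.2, 1.0, -0.1]
gripper_width: 0.045
gripper_force: 0.0
```

Run:
```python
from m import *
p=bar("wrist",-.318)
delta(.489,-.318,.045,181.2)
```

```text
wrist -0.318 [ 4.832e+02 -3.179e+02  7.310e+01  9.220e+01  1.800e+01  1.400e+00
  2.269e+03]
delta tool [-0.0015 -0.0021  0.0831] turn 0.06 in turned axes [-0.0014 -0.002   0.0831] q6 -132.0 t 19.18
```

Converted, 0.03 m is 0.48, 0.0225 m is 0.36.

hand_motion:
  motion: {"dx":[-0.0224,0,0,0,0],"dy":[-0.032,0,0,0,0],"dz":[0.48,0.48,0.36,0,0],"yaw":[0,0,0,0,0]}

```text
time: 19.8
tcp_pos: [0.49, -0.3196, 0.0479]
tool_rot: [-179.9, 0.1, -178.8]
contact_force: [-0.0, 0.4, 0.6]
gripper_width: 0.0444
gripper_force: 0.0
```

hand_motion:
  motion: {"dx":[0,0,0,0],"dy":[0,0,0,0],"dz":[0,0,0,0],"yaw":[0,0,0,0]}
  aperture: 0
  squeeze: 20

```text
time: 20.3
tcp_pos: [0.4893, -0.3191, 0.0468]
tool_rot: [-180.0, 0.0, -178.8]
contact_force: [0.7, 0.5, 2.0]
gripper_width: 0.0179
gripper_force: 19.7
```

hand_motion:
  motion: {"dx":[0,0,0,0],"dy":[0,0,0,0],"dz":[-0.32,-0.72,-0.8,0],"yaw":[0,0,0,0]}

```text
time: 20.8
tcp_pos: [0.4922, -0.3217, 0.1685]
tool_rot: [-179.6, 0.5, -178.8]
contact_force: [0.3, -0.4, -1.0]
gripper_width: 0.018
gripper_force: 19.7
```

Run:
```python
from m import *
delta(.5348,.103,.16,186.2)
```

```text
delta tool [-0.0515  0.4237  0.0057] turn -4.99 in turned axes [-0.0882  0.4176  0.0085] q6 -132.1 t 20.8
```

Converted, 0.055 m is 0.88, 0.052 m is 0.832, -5 degrees / 45 = -0.1111.

hand_motion:
  motion: {"dx":[0,-0.08,-0.16,-0.176,-0.176,-0.176,-0.176,-0.176,-0.144,-0.096,0,0],"dy":[0,0.368,0.8,0.88,0.88,0.88,0.88,0.832,0.72,0.4,0,0],"dz":[0,0,0,0,0,0,0,0,0,0,0,0],"yaw":[-0.1111,0,0,0,0,0,0,0,0,0,0,0]}

```text
time: 22.3
tcp_pos: [0.5281, 0.1026, 0.1611]
tool_rot: [-180.0, -0.1, -173.8]
contact_force: [-1.0, 0.0, -1.0]
gripper_width: 0.0178
gripper_force: 19.7
```

Run:
```python
from m import *
delta(.5348,.103,.0508,186.2)
```

```text
delta tool [-0.0068 -0.0003  0.1103] turn 0.0 in turned axes [-0.0067 -0.0004  0.1103] q6 -93.6 t 22.3
```

Converted, 0.035 m is 0.56, 0.03 m is 0.48.

hand_motion:
  motion: {"dx":[-0.0992,0,0,0,0,0,0,0,0,0],"dy":[-0.0064,0,0,0,0,0,0,0,0,0],"dz":[0.48,0.56,0.4,0.136,0.048,0.032,0.016,0.016,0,0],"yaw":[0,0,0,0,0,0,0,0,0,0]}

```text
time: 23.55
tcp_pos: [0.5352, 0.103, 0.0562]
tool_rot: [-180.0, 0.0, -173.8]
contact_force: [0.4, -0.5, -1.5]
gripper_width: 0.0179
gripper_force: 19.7
```

Run:
```python
from m import *
delta(.5348,.103,.0508,186.2)
p,d,W=cloud("side"); cv2.imwrite("pics/s3.png",cv2.resize(p[60:220,140:300,::-1],(600,600)))
```

```text
delta tool [0.0004 0.0001 0.0054] turn 0.01 in turned axes [0.0004 0.0001 0.0054] q6 -93.6 t 23.55
```

View pics/s3.png

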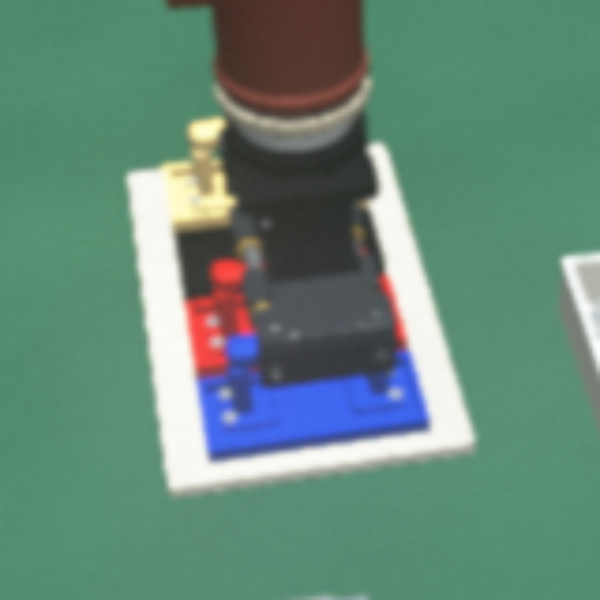

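The blue handle is over its seat, with feet near crop pixels (240,405) and (385,390). Cream and red are standing. Lower and release.

Converted, 0.002 m is 0.032, 0.001 m is 0.016.

hand_motion:
  motion: {"dx":[0,0,0,0,0,0,0,0],"dy":[0,0,0,0,0,0,0,0],"dz":[0.032,0.016,0.016,0.0128,0.0112,0.008,0,0],"yaw":[0,0,0,0,0,0,0,0]}

```text
time: 24.6
tcp_pos: [0.5351, 0.1031, 0.0506]
tool_rot: [180.0, -0.0, -173.8]
contact_force: [-3.4, 0.4, 5.1]
gripper_width: 0.0178
gripper_force: 19.7
```

hand_motion:
  motion: {"dx":[0,0,0],"dy":[0,0,0],"dz":[0,0,0],"yaw":[0,0,0]}
  aperture: 0.045

```text
time: 24.98
tcp_pos: [0.5352, 0.1029, 0.05]
tool_rot: [-180.0, 0.0, -173.8]
contact_force: [-0.2, -0.7, -0.8]
gripper_width: 0.0396
gripper_force: 0.0
```

hand_motion:
  motion: {"dx":[0,0,0,0],"dy":[0,0,0,0],"dz":[-0.32,-0.64,-0.8,0],"yaw":[0,0,0,0]}

```text
time: 25.48
tcp_pos: [0.5386, 0.1031, 0.1652]
tool_rot: [-180.0, 0.5, -173.8]
contact_force: [0.6, -0.3, -0.8]
gripper_width: 0.0448
gripper_force: 0.0
```

Run:
```python
from m import *
delta(.4898,-.1665,.16,184.7)
p,d,W=cloud("side"); m=(W[...,2]>.066)&(W[...,2]<.085)&(abs(W[...,1]-.103)<.04)&(abs(W[...,0]-.53)<.08)&mask(p,'blue'); print(rect(W,m))
```

```text
delta tool [ 0.0777 -0.2627  0.0046] turn 1.51 in turned axes [ 0.0707 -0.2647  0.0052] q6 -93.6 t 25.48
[534.2  99.9  76.2  91.5  13.7   7.3 206. ]
```

Converted, -0.055 m is -0.88, -0.05 m is -0.8, 1.5 degrees / 45 = 0.0333.

hand_motion:
  motion: {"dx":[0,0.128,0.208,0.224,0.224,0.208,0.096,0.016,0,0,0,0],"dy":[0,-0.4,-0.8,-0.88,-0.88,-0.8,-0.368,-0.096,0,0,0,0],"dz":[0,0,0,0,0,0,0,0,0.32,0.16,0,0],"yaw":[0.0333,0,0,0,0,0,0,0,0,0,0,0]}

```text
time: 27.02
tcp_pos: [0.4883, -0.1654, 0.1304]
tool_rot: [-180.0, 0.0, -175.3]
contact_force: [-0.5, 0.7, 0.4]
gripper_width: 0.0448
gripper_force: 0.0
```

Run:
```python
from m import *
p=bar("wrist",-.1665); cv2.imwrite("pics/w4.png",p[:,:,::-1])
delta(.4898,-.1665,.045,184.7)
```

```text
wrist -0.1665 [ 485.3 -165.5   72.3   94.4   17.8    5.1 2249. ]
delta tool [-0.0012 -0.0009  0.0856] turn 0.04 in turned axes [-0.0013 -0.001   0.0856] q6 -122.2 t 27.07
```

View pics/w4.png

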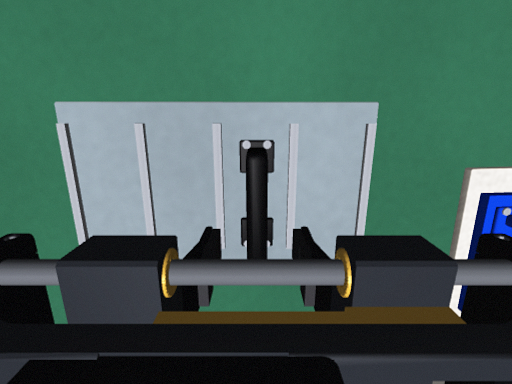

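The black bar is at column 257, centred between the fingers.

Converted, 0.03 m is 0.48, 0.0245 m is 0.392.

hand_motion:
  motion: {"dx":[-0.0192,0,0,0,0],"dy":[-0.0096,0,0,0,0],"dz":[0.48,0.48,0.392,0,0],"yaw":[0,0,0,0,0]}

```text
time: 27.7
tcp_pos: [0.4902, -0.1667, 0.0469]
tool_rot: [-179.9, 0.1, -175.3]
contact_force: [0.8, -0.1, -0.3]
gripper_width: 0.0447
gripper_force: 0.0
```

hand_motion:
  motion: {"dx":[0,0,0,0],"dy":[0,0,0,0],"dz":[0,0,0,0],"yaw":[0,0,0,0]}
  aperture: 0
  squeeze: 20

```text
time: 28.2
tcp_pos: [0.4894, -0.1664, 0.0458]
tool_rot: [-180.0, 0.0, -175.3]
contact_force: [-0.4, 0.5, 2.0]
gripper_width: 0.0176
gripper_force: 20.0
```

hand_motion:
  motion: {"dx":[0,0,0,0],"dy":[0,0,0,0],"dz":[-0.32,-0.8,-0.96,0],"yaw":[0,0,0,0]}

```text
time: 28.7
tcp_pos: [0.4927, -0.1681, 0.1815]
tool_rot: [-179.7, 0.5, -175.3]
contact_force: [-0.2, 0.6, -0.9]
gripper_width: 0.0178
gripper_force: 20.0
```

Run:
```python
from m import *
delta(.5188,.2502,.17,186.2)
```

```text
delta tool [-0.0603  0.4148  0.0096] turn -1.49 in turned axes [-0.0712  0.4131  0.0115] q6 -122.2 t 28.7
```

Converted, 0.055 m is 0.88, 0.05 m is 0.8, -1.5 degrees / 45 = -0.0333.

hand_motion:
  motion: {"dx":[0,-0.08,-0.144,-0.144,-0.144,-0.144,-0.144,-0.16,-0.128,-0.096,0,0],"dy":[0,0.368,0.8,0.88,0.88,0.88,0.88,0.8,0.72,0.4,0,0],"dz":[0,0,0,0,0,0,0,0,0,0,0,0],"yaw":[-0.0333,0,0,0,0,0,0,0,0,0,0,0]}

```text
time: 30.2
tcp_pos: [0.5171, 0.2513, 0.1736]
tool_rot: [-179.9, -0.2, -173.8]
contact_force: [-0.6, -1.0, -0.5]
gripper_width: 0.0181
gripper_force: 20.0
```

Run:
```python
from m import *
delta(.5188,.2502,.0498,186.2)
```

```text
delta tool [-0.002  -0.0011  0.1238] turn 0.03 in turned axes [-0.0016 -0.0013  0.1238] q6 -78.1 t 30.2
```

Converted, 0.04 m is 0.64, 0.03 m is 0.48.

hand_motion:
  motion: {"dx":[-0.016,0,0,0,0,0,0,0,0,0],"dy":[-0.0208,0,0,0,0,0,0,0,0,0],"dz":[0.48,0.64,0.48,0.176,0.048,0.032,0.016,0.016,0,0],"yaw":[0,0,0,0,0,0,0,0,0,0]}

```text
time: 31.45
tcp_pos: [0.5194, 0.2511, 0.0577]
tool_rot: [180.0, 0.0, -173.8]
contact_force: [0.8, -0.9, -0.9]
gripper_width: 0.0177
gripper_force: 20.0
```

Run:
```python
from m import *
delta(.5188,.2502,.0498,186.2)
p,d,W=cloud("side"); cv2.imwrite("pics/s4.png",cv2.resize(p[60:220,140:300,::-1],(600,600)))
```

```text
delta tool [ 0.0007 -0.0009  0.0079] turn 0.01 in turned axes [ 0.0007 -0.0009  0.0079] q6 -78.2 t 31.45
```

View pics/s4.png

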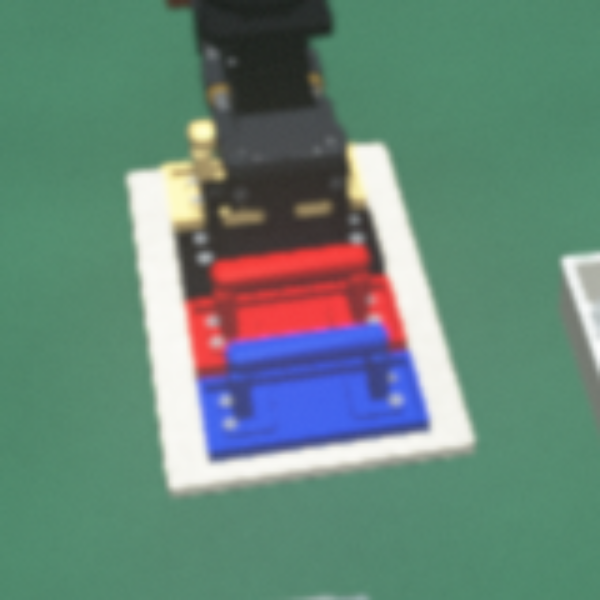

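Red at (290,265) and blue at (305,345) stand in their seats. The black handle's feet, at (203,250) and (357,230), are inside the black seat. Lower and release.

Converted, 0.003 m is 0.048, 0.002 m is 0.032.

hand_motion:
  motion: {"dx":[0,0,0,0,0,0,0,0],"dy":[-0.0112,0,0,0,0,0,0,0],"dz":[0.048,0.032,0.016,0.016,0.0112,0.008,0,0],"yaw":[0,0,0,0,0,0,0,0]}

```text
time: 32.5
tcp_pos: [0.5194, 0.2505, 0.0498]
tool_rot: [180.0, 0.0, -173.8]
contact_force: [-3.7, -1.0, 4.5]
gripper_width: 0.0178
gripper_force: 20.0
```

Contact at the expected height. Release, lift clear and check.

hand_motion:
  motion: {"dx":[0,0,0,0],"dy":[0,0,0,0],"dz":[0,0,0,0],"yaw":[0,0,0,0]}
  aperture: 0.045

```text
time: 33.0
tcp_pos: [0.5194, 0.2503, 0.0492]
tool_rot: [-180.0, -0.0, -173.8]
contact_force: [-1.3, 0.4, -0.5]
gripper_width: 0.0432
gripper_force: 0.0
```

hand_motion:
  motion: {"dx":[0,0,0,0,0,0,0,0,0,0,0,0],"dy":[0,0,0,-0.64,-0.8,-0.96,-0.96,-0.96,-0.96,-0.48,0,0],"dz":[-0.32,-0.64,-0.8,-0.64,0,0,0,0,0,0,0,0],"yaw":[0,0,0,0,0,0,0,0,0,0,0,0]}

```text
time: 34.5
tcp_pos: [0.5584, -0.1071, 0.2002]
tool_rot: [180.0, 0.1, -173.8]
contact_force: [-0.5, 0.0, 0.6]
gripper_width: 0.0452
gripper_force: 0.0
```

Run:
```python
from m import *
p,d,W=cloud("side"); cv2.imwrite("pics/s5.png",p[:,:,::-1])
for c,y in(('cream',.324),('black',.25),('red',.177),('blue',.103)):
    m=(W[...,2]>.066)&(W[...,2]<.085)&(abs(W[...,1]-y)<.03)&(abs(W[...,0]-.525)<.08)&(d>0); print(c,rect(W,m))
```

```text
cream [486.3 318.9  75.3  47.1  20.    3.5 126. ]
black [ 4.857e+02  2.456e+02  7.550e+01  3.030e+01  2.020e+01 -3.000e-01
  9.000e+01]
red [493.  171.7  75.3  31.2  18.8  -5.  101. ]
blue [511.3 100.1  75.1  51.9  19.4   6.7 143. ]
```

View pics/s5.png

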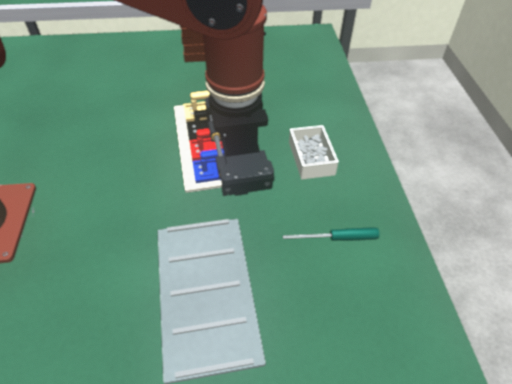

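The store rack is empty, and the spring tray (313,150) and screwdriver (330,235) haven't moved. The arm hides part of the line rack, so I'll check it from above.

Run:
```python
from m import *
p,d,W=cloud("top"); cv2.imwrite("pics/t5.png",cv2.resize(p[160:310,80:280,::-1],(800,600)))
for c,y in(('cream',.324),('black',.25),('red',.177),('blue',.103)):
    m=(W[...,2]>.066)&(W[...,2]<.085)&(abs(W[...,1]-y)<.03)&(abs(W[...,0]-.525)<.08)&(d>0); print(c,rect(W,m))
```

```text
cream [511.9 323.   75.7  99.1  18.9   6.  435. ]
black [520.  249.5  75.7  99.3  18.9   6.2 428. ]
red [526.2 176.   75.6  99.1  18.3   6.4 422. ]
blue [533.  102.6  75.7  98.9  18.1   6.  413. ]
```

View pics/t5.png

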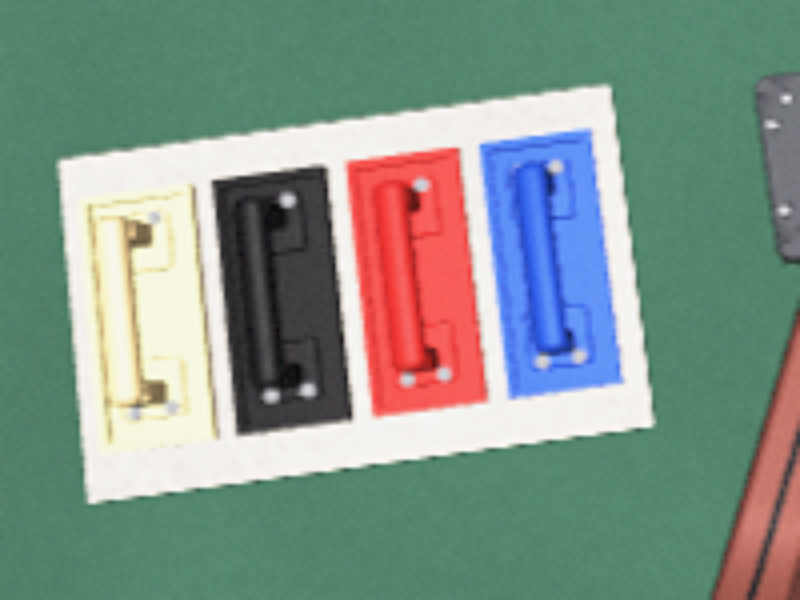

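All four handles stand inside the seats of their own colours, at equal height, and the arm is clear.

```bash
python3 -c "from station import env; print(env.hand_in())"
```

```text
the job is handed in; nothing more can be done
None
```

The cream, red, blue and black handles were moved in that order; each stands upright in the seat of its own colour and released, the spring tray and screwdriver are where they were, and the job was handed in about 35 s into the 109 s limit (no verdict was returned).

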